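Fit spacer collar and film core on the winder spindle

TASK

Set up the little film winder on the archive table: put the blue spacer collar over the upright steel spindle and down until it lies flat on the white turntable, then put the yellow film core over the spindle, fully home on top of the collar. Let go of both, and leave the red film core where it lies.

Things in the scene. Friction and masses are not known exactly. Their poses are not given: they have to be found in the camera images.
- spindle_seat (a point): Foot of the film winder's upright steel spindle, on the top of its white turntable (fixed disc 130 mm across), 20 mm above the table; z points up. The spindle is 12 mm thick and 60 mm tall from here, its last 12 mm tapering to 4 mm. The fixed winder has a grey base 150 mm square, 12 mm high, and at one edge a black housing with crank, up to 33 mm high, 75 mm or more from the spindle.
- collar_center (a point): Blue plastic spacer collar, a plain ring 54 mm outside, 30 mm hole, 25 mm high, about 50 g, lying flat on the table, hole upright and open at both ends. This point is at its centre, half-way up (12.5 mm above its underside); z is the axis of the hole.
- core_center (a point): Yellow plastic film core, a plain ring 50 mm outside, 28 mm hole, 25 mm high, about 30 g, lying flat on the table, hole upright and open at both ends. This point is at its centre, half-way up (12.5 mm above its underside); z is the axis of the hole.
- red_core_center (a point): Red plastic film core, same shape and size as the yellow one (50 mm outside, 25 mm high); not wanted now. This point is at its centre, half-way up. The three rings and a black magnifier (44 mm across, 38 mm high) lie with their centres 110 mm or more apart, in any order.
There are look-alikes about, which are no part of the job. There is more than one size of the part that bears spindle_seat; the job needs the smaller.

How it is judged (in metres and radians):
On the way, in this order (a step that is already met when the one before it is completed fails the run):
1. the blue collar is on the spindle, flat on the turntable, before the yellow core (horizontal distance between collar_center and spindle_seat below 0.013 m and z of collar_center in the frame of spindle_seat between 0.0075 and 0.0175 m and angle between the z axis of collar_center and the z axis of spindle_seat, either way round below 0.17 rad), for 0.2 s.
2. the yellow core is on the spindle, flat on the collar (all of step 1 and horizontal distance between core_center and spindle_seat below 0.013 m and z of core_center in the frame of spindle_seat between 0.0325 and 0.0425 m and angle between the z axis of core_center and the z axis of spindle_seat, either way round below 0.17 rad), for 0.2 s.
At the end, for the whole second after the job is handed in: The blue collar is round the spindle and flat on the turntable, the yellow core is round the spindle and flat on the collar (each within 5 mm of its seated height, 13 mm of the spindle axis and 10 degrees of level) (all of step 2); the robot touches nothing.
It fails at once if the red core is moved more than 25 mm (distance of red_core_center from where it was at the start of the episode above 0.025 m).
It also fails if it takes over 58 s, if anything falls off the work surface, if the arm or the gripper's body presses on something with over 40 N, if the wrist force passes 120 N, or if a joint passes its speed limit or range.

ROBOT

A 6-joint arm with a two-finger parallel gripper is mounted at the origin on the work surface. World frame = base frame: x ahead of the robot, y to its left, z up, the work surface at z = 0. Lengths are in mm, angles in degrees, forces in N, time in s.
With the tool pointing down it reaches from about 350 to 850 mm from the base axis. Payload 8.1 kg.
Tool frame: the origin (TCP) lies midway between the tips of the shut fingers; the grasp point (between the pads) lies 19 mm behind it; z points along the fingers, x is the direction in which the jaws open and shut, and the axes are right-handed (so a half turn about z gives the same grasp; the last joint's range is limited). The gripper opens to 85 mm and grips with 20 to 120 N. Pads are 22 mm wide; open, the fingers measure 114 mm over their backs; the gripper's body (76 mm by 85 mm) begins 54 mm behind the grasp point. The pads swing forward as they close: fully open they stand 13 mm farther back than shut.
Start: joints at [70.623, 7.471, 85.268, -0, 87.261, -4.893], TCP at [150.047, 580.94, 231.292] pointing down, gripper open.
Joint ranges: [-169.43, 169.43], [-51.17, 129.36], [1.28, 143.12], [-76.62, 256.62], [0, 156.53], [-152.29, 152.29]. Speed limits (degrees/s): [136.94, 136.94, 159.86, 180, 180, 180].

INTERFACE

Orientations are given as [roll, pitch, yaw] about the fixed x, y, z axes, in that order (R = Rz(yaw) Ry(pitch) Rx(roll)).
In Python, from workcell import env gives the robot as it stands.
- The arm moves only by the tool move_arm, never from a script. Its argument "steps" is a list that holds one entry, the list of rows, each a list of 7 numbers: the shift along the tool's x, y, z in mm, then the turn, a rotation vector about the tool's x, y, z in rad, then the opening, from -1 (shut) to 1 (fully open). In form: [[[x, y, z, wx, wy, wz, fingers], ...]]. A call has exactly 10 rows; each row is the pose to reach, as a shift and turn from the pose measured when the call began, along the tool's axes at that moment; what a row does not reach only later rows make up. A row lasts 1/8 s, in which the tool goes at most 62.5 mm and 10.7 degrees, less where a joint would pass 70% of its speed; a pose out of reach is approached as far as the arm can. A call with a gripper value outside its range is refused whole. The fingers move at their own pace and stop on an object; "newtons" is the grip in N (left out, the last holds). Time passes only in rows, so rows that repeat a pose let the fingers close, or fill a call up. It gives the time, the measured TCP pose, the force and the opening at its end, in the units of the state.
- env.state(): the state, without advancing time (a new reading comes with each control period).
- env.camera(name): name is "side" or "top"; returns the picture (480x640x3 uint8, red, green, blue); there is no depth.
- env.calibration(name): a dict with "camera_matrix" (3x3 intrinsics, pixels), "R" (3x3) and "t" (3): a world point X has camera coordinates R X + t. Camera axes: x right, y down, z forward; pixel columns grow to the right and rows downward; lengths in mm; the calibration is good to about 2 mm. A picture is of the moment at which its call begins. calibration takes no time and is no camera call.
- env.finish_job(): hands the job in, once; it reports no verdict.
Trained networks look in the newest picture that a camera, given by its name, has taken for a name from the list of things; names that differ only in an ending like _2 or _b are one class to them, and where a whole thing is asked for, a point or a joint stands for the part that bears it (a point fixed in the world has none). Each returns a list of dicts, best first, with "score" (0 to 1); they miss things now and then, are a little off and sometimes report something else, mostly with a low value. They report only what shows in the picture. A call takes as long as a camera call. They do not tell look-alikes from the thing itself.
- env.regions_of(query, camera): "region" (480x640 bool, what is visible of it) and "box" ([left, top, right, bottom] in pixels, round what is visible of it).
The state is a dict: "time_s": time; "qpos": joint angles; "joint_velocities": joint speeds; "effort": joint torques, N m; "ee_pos": TCP position; "ee_rot": TCP orientation; "force": force on the tool from outside, world axes, zero at the start; "torque": the same for the moment, N m; "grip_width": opening from 0.0 (shut) to 1.0 (fully open).
Only numpy, scipy, OpenCV 4.12 (cv2) and the standard library are available. Lean on these libraries where they do the work, as an engineer would, in place of code of your own. Each camera call takes 0.05 s, during which the arm holds its last target. There are 200 camera calls.

## Working session

There is one attempt and no reset: what is moved stays moved. The work goes in short steps, Python scripts to look and compute and a tool call to move; the robot and the scene stay as the last step left them, time stands still between calls to the robot, and variables do not carry over. Pictures are saved under pics/ and viewed, about 8 in all and at most 12, crops included, and the job is handed in when it is done.

Besides the shell and the picture viewer there is one more tool, called after "Emit:" by a JSON object that holds its "name" and its "arguments". move_arm: Moves the arm, as the interface text tells. Its arguments: {"type":"object","properties":{"steps":{"type":"array","items":{"type":"array","items":{"type":"array","items":{"type":"number"}}}},"newtons":{"type":"number"}},"required":["steps"]}

```bash
mkdir -p pics; python3 - <<'E'
from workcell import env
import cv2,numpy as np
for c in ("side","top"):
    im=env.camera(c); cv2.imwrite(f"pics/{c}0.png",im[:,:,::-1])
    k=env.calibration(c); print(c,np.round(k["camera_matrix"],1).tolist(),(-k["R"].T@k["t"]).round())
    for q in ("spindle_seat","collar_center","core_center","red_core_center"):
        print(q,[(round(float(d["score"]),2),np.round(d["box"]).tolist()) for d in env.regions_of(q,c)])
s=env.state();print(s["time_s"],s["ee_pos"],s["ee_rot"])
E
```

```text
side [[506.6, 0.0, 316.6], [0.0, 506.6, 233.6], [0.0, 0.0, 1.0]] [ 326. -679.  744.]
spindle_seat [(0.93, [164.0, 151.0, 278.0, 217.0]), (0.81, [334.0, 189.0, 427.0, 241.0]), (0.65, [333.0, 326.0, 365.0, 358.0])]
collar_center [(0.55, [329.0, 255.0, 357.0, 289.0])]
core_center [(0.79, [399.0, 256.0, 424.0, 277.0])]
red_core_center [(0.74, [331.0, 327.0, 364.0, 358.0])]
top [[503.1, 0.0, 312.4], [0.0, 503.1, 236.2], [0.0, 0.0, 1.0]] [ 346.   43. 1126.]
spindle_seat [(0.93, [154.0, 263.0, 245.0, 388.0]), (0.8, [228.0, 123.0, 309.0, 220.0])]
collar_center [(0.83, [334.0, 206.0, 357.0, 229.0])]
core_center [(0.76, [335.0, 144.0, 355.0, 172.0])]
red_core_center [(0.52, [404.0, 212.0, 432.0, 233.0])]
0.5 [150.0333566  580.92643303 231.24936103] [-1.79999742e+02  2.87068000e-03  7.55159019e+01]
```

View pics/side0.png

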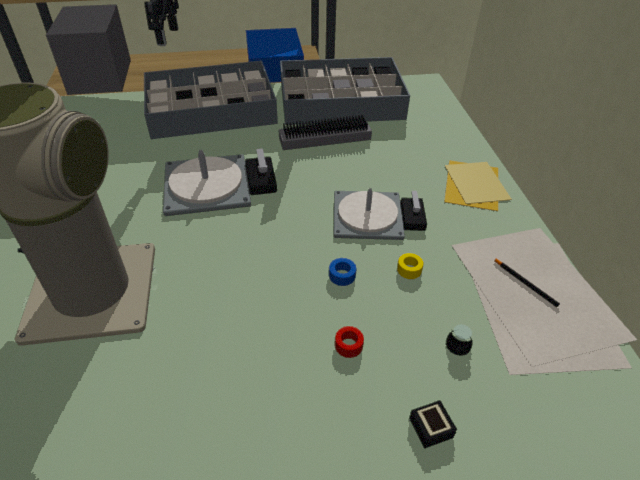

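View pics/top0.png

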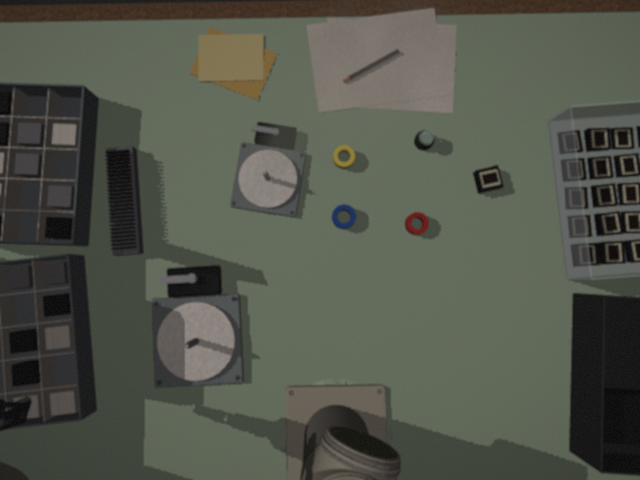

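The side view shows the smaller winder at (368,212), blue ring (343,272), yellow (410,266), red (349,342) and magnifier (459,340). In the top view, the small winder is at (268,178), blue (344,217), yellow (344,157), red (417,223) and magnifier (425,140). The network's third seat hit in the side view is really the red core.

```bash
cat > h.py <<'E'
from workcell import env
import cv2,numpy as np
from scipy.optimize import least_squares
K={c:env.calibration(c) for c in("side","top")}
def proj(c,X):
    k=K[c]; p=(np.asarray(X,float)@k["R"].T+k["t"])@k["camera_matrix"].T
    return p[:,:2]/p[:,2:]
def hullc(pts):
    m=cv2.moments(cv2.convexHull(np.float32(pts))); return np.array([m["m10"],m["m01"]])/m["m00"]
def cyl(r,h,p):
    a=np.linspace(0,2*np.pi,72,endpoint=False)
    return np.vstack([np.c_[r*np.cos(a),r*np.sin(a),0*a+z]+p for z in({-h/2,h/2})])
def biggest(m):
    n,l,s,_=cv2.connectedComponentsWithStats(m.astype(np.uint8)); return l==1+np.argmax(s[1:,4])
def mask(im,col,box):
    x0,y0,x1,y1=box; f=im.astype(int); r,g,b=f[...,0],f[...,1],f[...,2]
    m={"blue":(b>r+50)&(b>g+30),"yellow":(r>b+60)&(g>b+45),"red":(r>g+60)&(r>b+60),
       "white":(r>g-4)&(r>90)&(abs(r-b)<40)}[col]
    o=np.zeros_like(m); o[y0:y1,x0:x1]=m[y0:y1,x0:x1]; return biggest(o)
def fit(ob,r,h,x0):
    "ob: camera->mask. least squares centre from hull centroids"
    meas={c:hullc(np.argwhere(m)[:,::-1]) for c,m in ob.items()}
    s=least_squares(lambda p:np.concatenate([hullc(proj(c,cyl(r,h,p)))-meas[c] for c in meas]),x0,diff_step=1e-3)
    return s.x.round(1),s.fun.round(2),{c:int(m.sum()) for c,m in ob.items()}
def tri(uv):
    return least_squares(lambda p:np.concatenate([proj(c,[p])[0]-u for c,u in uv.items()]),[500,100,50])
E
python3 - <<'E'
from h import *
I={c:cv2.imread(f"pics/{c}0.png")[:,:,::-1] for c in K}
B={"blue":((320,250,365,295),(325,200,363,235),27,25),"yellow":((390,245,432,285),(328,140,362,175),25,25),
"red":((325,320,372,365),(400,205,435,240),25,25),"white":((336,190,402,236),(236,146,303,213),65,0)}
for n,(bs,bt,r,h) in B.items():
    print(n,fit({"side":mask(I["side"],n,bs),"top":mask(I["top"],n,bt)},r,h,[500,50,12]))
a=cv2.resize(I["side"][180:240,330:430],None,fx=6,fy=6,interpolation=2)
b=cv2.resize(I["top"][140:220,228:312],None,fx=4.5,fy=4.5,interpolation=2)
H=np.zeros((720,600,3),np.uint8);H[:360,:600]=a;H[360:,:378]=b
cv2.imwrite("pics/c1.png",cv2.resize(H[:,:,::-1],(500,600)))
E
```

```text
blue (array([477.9, -25.7,  16.4]), array([ 0.09, -0.01, -0.01,  0.1 ]), {'side': 542, 'top': 225})
yellow (array([613.5, -29.3,  15.8]), array([ 0.25, -0.04, -0.04,  0.28]), {'side': 539, 'top': 235})
red (array([ 459.9, -187.2,   16.5]), array([ 0.11, -0.01, -0.01,  0.14]), {'side': 605, 'top': 212})
white (array([566.2, 142.9,  19.7]), array([ 0.38, -0.05, -0.04,  0.39]), {'side': 1866, 'top': 2744})
```

View pics/c1.png

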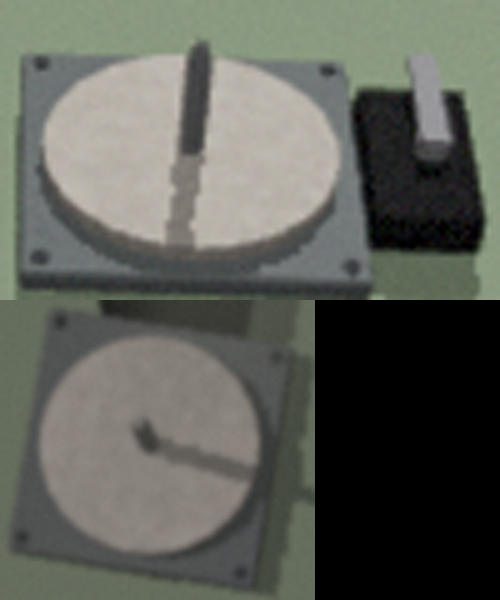

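```bash
cat >> h.py <<'E'
def shift(target,st=None):
    st=st or env.state()
    from scipy.spatial.transform import Rotation as R
    Rm=R.from_euler("xyz",st["ee_rot"],degrees=True)
    return Rm.inv().apply(np.array(target)-st["ee_pos"]).round(1)
E
python3 - <<'E'
from h import *
for n,s,t in(("foot",(368.4,210.4),(268,178.7)),("tip",(370.4,188.4),(265.3,173.1))):
    r=tri({"side":s,"top":t});print(n,r.x.round(1),r.fun.round(2))
for c in K: env.camera(c)
for q,r,x in(("collar_center",27,[478,-26,12.5]),("core_center",25,[613,-29,12.5])):
    print(q,fit({c:env.regions_of(q,c)[0]["region"] for c in K},r,25,x))
print(shift([478,-26,120]),env.state()["time_s"])
E
```

```text
foot [566.  140.5  18.9] [-0.49  0.07  0.05 -0.5 ]
tip [565.7 140.8  80. ] [-0.4   0.06  0.05 -0.4 ]
collar_center (array([477.4, -25.8,  15.5]), array([ 0.04, -0.01, -0.  ,  0.05]), {'side': 658, 'top': 356})
core_center (array([612.2, -29.2,  15.3]), array([-0.03,  0.  ,  0.  , -0.03]), {'side': 541, 'top': 326})
[-505.6  469.3  111.3] 0.8
```

Emit:
{"name": "move_arm", "arguments": {"steps": [[[-50,46,8,0,0,0,1],[-101,94,16,0,0,0,1],[-152,141,24,0,0,0,1],[-202,188,32,0,0,0,1],[-253,235,40,0,0,0,1],[-303,281,48,0,0,0,1],[-354,328,56,0,0,0,1],[-404,375,65,0,0,0,1],[-455,422,73,0,0,0,1],[-505,469,81,0,0,0,1]]], "newtons": 30}}

```text
time_s: 2.05
ee_pos: [446.0, 32.8, 158.7]
ee_rot: [179.9, -0.0, 75.5]
force: [0.7, 0.1, 0.2]
grip_width: 1.0
```

Emit:
{"name": "move_arm", "arguments": {"steps": [[[-25,23,20,0,0,0,1],[-49,45,40,0,0,0,1],[-49,45,60,0,0,0,1],[-49,45,80,0,0,0,1],[-49,45,98,0,0,0,1],[-49,45,98,0,0,0,1],[-49,45,98,0,0,0,1],[-49,45,98,0,0,0,1],[-49,45,98,0,0,0,1],[-49,45,98,0,0,0,1]]]}}

```text
time_s: 3.3
ee_pos: [477.7, -25.9, 61.1]
ee_rot: [179.9, -0.0, 75.5]
force: [-0.5, -0.6, -0.1]
grip_width: 0.996
```

```bash
python3 - <<'E'
from h import *
print(shift([477.5,-26,1]),env.state()["time_s"])
ims=[env.camera(c) for c in K]
cv2.imwrite("pics/c2.png",np.hstack([cv2.resize(i[y:y+130,x:x+130],(400,400),interpolation=2) for i,(x,y) in zip(ims,((280,190),(280,150)))])[:,:,::-1])
E
```

```text
[-0.2 -0.3 60.1] 3.3
```

View pics/c2.png

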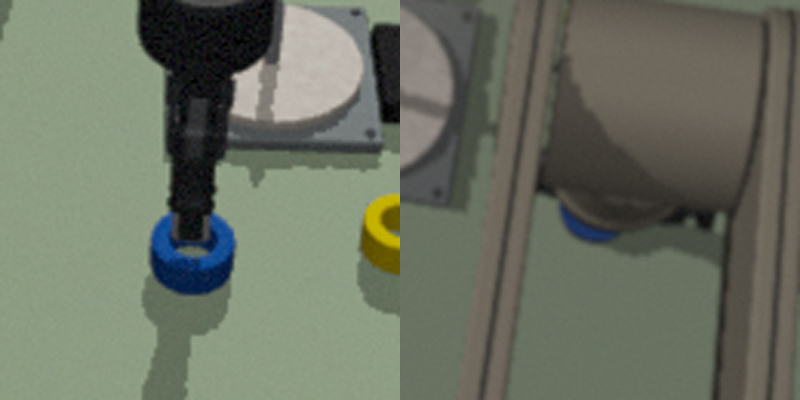

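The gripper is centred over the blue ring in the side view (ring at crop (192,250)), so I'll descend and close.

Emit:
{"name": "move_arm", "arguments": {"steps": [[[0,0,20,0,0,0,1],[0,0,40,0,0,0,1],[0,0,55,0,0,0,1],[0,0,60,0,0,0,1],[0,0,60,0,0,0,1],[0,0,60,0,0,0,0],[0,0,60,0,0,0,-1],[0,0,60,0,0,0,-1],[0,0,60,0,0,0,-1],[0,0,60,0,0,0,-1]]]}}

```text
time_s: 4.65
ee_pos: [478.6, -26.0, 1.9]
ee_rot: [179.8, -0.0, 75.5]
force: [-1.5, -0.6, 5.1]
grip_width: 0.614
```

Emit:
{"name": "move_arm", "arguments": {"steps": [[[0,0,0,0,0,0,-1],[0,0,0,0,0,0,-1],[0,0,-10,0,0,0,-1],[0,0,-30,0,0,0,-1],[0,0,-50,0,0,0,-1],[0,0,-75,0,0,0,-1],[0,0,-100,0,0,0,-1],[0,0,-120,0,0,0,-1],[0,0,-120,0,0,0,-1],[0,0,-120,0,0,0,-1]]]}}

```text
time_s: 5.9
ee_pos: [477.7, -25.9, 121.3]
ee_rot: [179.8, -0.0, 75.5]
force: [0.1, 0.5, -0.4]
grip_width: 0.613
```

```bash
python3 - <<'E'
from h import *
print(shift([566,142,121]),env.state()["time_s"],env.state()["grip_width"])
i=env.camera("side"); cv2.imwrite("pics/c3.png",cv2.resize(i[130:310,250:450],(600,540),interpolation=2)[:,:,::-1])
E
```

```text
[184.7  43.4   0.5] 5.9 0.6129270289571401
```

View pics/c3.png

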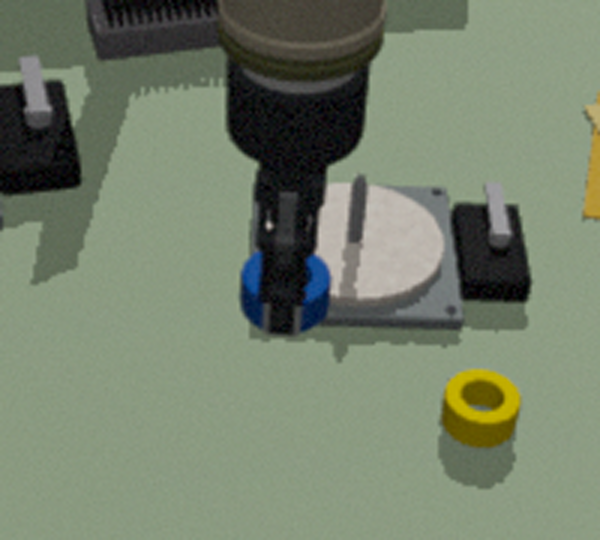

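Blue collar held level (crop (285,290)). Now move over the spindle.

Emit:
{"name": "move_arm", "arguments": {"steps": [[[30,7,0,0,0,0,-1],[62,15,0,0,0,0,-1],[95,22,0,0,0,0,-1],[130,30,0,0,0,0,-1],[160,37,0,0,0,0,-1],[180,42,0,0,0,0,-1],[185,43,0,0,0,0,-1],[185,43,0,0,0,0,-1],[185,43,0,0,0,0,-1],[185,43,0,0,0,0,-1]]]}}

```text
time_s: 7.2
ee_pos: [565.2, 141.8, 121.1]
ee_rot: [179.9, -0.0, 75.5]
force: [0.4, -0.6, -0.4]
grip_width: 0.614
```

```bash
python3 - <<'E'
from h import *
print(shift([566,142,22]),env.state()["time_s"])
i={c:env.camera(c) for c in K}
s=i["side"];print(proj("side",[[566,142,131]]))
m=mask(s,"blue",(320,120,420,240)); p=np.argwhere(m)[:,::-1]; print(p.min(0),p.max(0))
q=proj("side",cyl(27,25,[566,142,132.5]));print(q.min(0),q.max(0))
cv2.imwrite("pics/c4.png",cv2.resize(s[130:250,310:440],(650,600),interpolation=2)[:,:,::-1])
E
```

```text
[ 0.3  0.6 99.1] 7.2
[[372.00798198 168.4386931 ]]
[360 157] [366 177]
[358.46308727 155.19084644] [385.9444999  180.76322142]
```

View pics/c4.png

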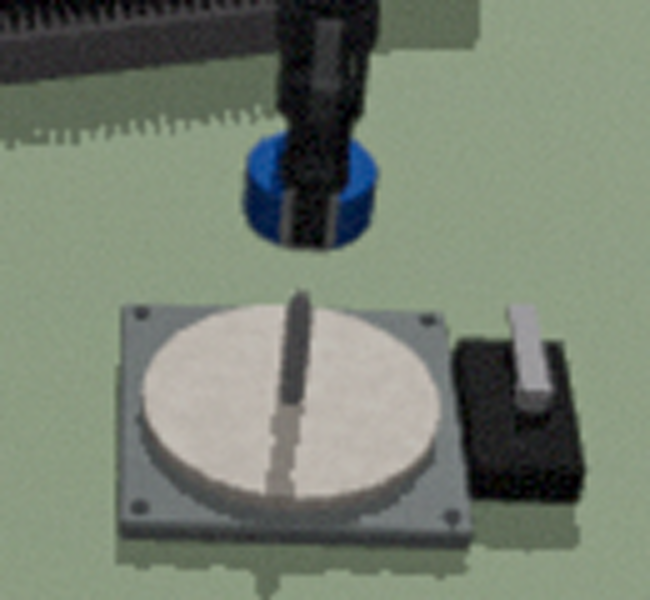

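The collar spans image columns 358.6–385.6, which matches the model prediction (358.5–385.9), so it is centred over the spindle. Lower it.

Emit:
{"name": "move_arm", "arguments": {"steps": [[[0,0,20,0,0,0,-1],[0,0,30,0,0,0,-1],[0,0,40,0,0,0,-1],[0,0,50,0,0,0,-1],[0,0,62,0,0,0,-1],[0,0,75,0,0,0,-1],[0,0,87,0,0,0,-1],[0,0,94,0,0,0,-1],[0,0,97,0,0,0,-1],[0,0,98,0,0,0,-1]]]}}

```text
time_s: 8.55
ee_pos: [565.7, 142.0, 23.2]
ee_rot: [179.9, -0.0, 75.5]
force: [0.6, 0.4, -0.2]
grip_width: 0.613
```

Emit:
{"name": "move_arm", "arguments": {"steps": [[[0,0,1,0,0,0,-1],[0,0,1,0,0,0,-1],[0,0,1,0,0,0,1],[0,0,1,0,0,0,1],[0,0,1,0,0,0,1],[0,0,1,0,0,0,1],[0,0,-20,0,0,0,1],[0,0,-50,0,0,0,1],[0,0,-90,0,0,0,1],[0,0,-110,0,0,0,1]]]}}

```text
time_s: 9.8
ee_pos: [566.7, 142.2, 135.9]
ee_rot: [179.7, -0.1, 75.5]
force: [0.6, 0.8, -0.1]
grip_width: 0.998
```

```bash
python3 - <<'E'
from h import *
print(shift([612.7,-29.2,121]),env.state()["time_s"])
s=env.camera("side")
m=mask(s,"blue",(320,170,420,240)); p=np.argwhere(m)[:,::-1]; print(hullc(p),p.min(0),p.max(0))
q=proj("side",cyl(27,25,[566,142,32.5]));print(hullc(q),q.min(0),q.max(0))
cv2.imwrite("pics/c5.png",cv2.resize(s[130:250,310:440],(650,600),interpolation=2)[:,:,::-1])
E
```

```text
[-154.4   87.5   15. ] 9.8
[368.09317269 204.08192771] [357 193] [380 215]
[368.25694261 205.38053028] [355.49545206 193.05428183] [381.20212242 217.79182028]
```

View pics/c5.png

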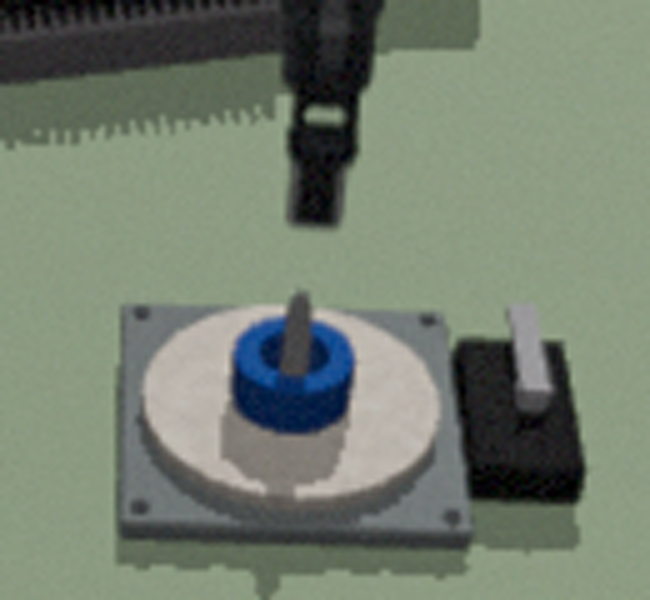

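The collar lies flat on the turntable round the spindle, with its centroid within 1.3 px of the prediction. Yellow core next.

Emit:
{"name": "move_arm", "arguments": {"steps": [[[-25,14,0,0,0,0,1],[-55,31,0,0,0,0,1],[-90,51,10,0,0,0,1],[-125,71,15,0,0,0,1],[-148,84,25,0,0,0,1],[-154,87,45,0,0,0,1],[-154,87,65,0,0,0,1],[-154,87,75,0,0,0,1],[-154,87,75,0,0,0,1],[-154,87,75,0,0,0,1]]]}}

```text
time_s: 11.1
ee_pos: [614.4, -27.8, 63.9]
ee_rot: [179.5, -0.2, 75.5]
force: [0.4, -0.6, 0.2]
grip_width: 1.005
```

```bash
python3 - <<'E'
from h import *
print(shift([612.7,-29.2,1]),env.state()["time_s"])
s=env.camera("side")
cv2.imwrite("pics/c6.png",cv2.resize(s[190:300,350:480],(650,550),interpolation=2)[:,:,::-1])
E
```

```text
[-2.  -1.8 62.9] 11.1
```

View pics/c6.png

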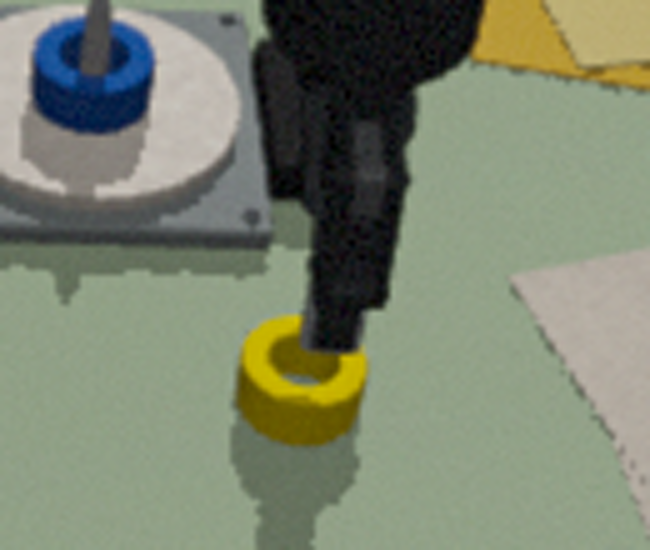

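```bash
python3 - <<'E'
from h import *
st=env.state();p=st["ee_pos"];j=np.array([.25,.968,0])
print(p,proj("side",[p-47*j+[0,0,13],p-47*j+[0,0,13]+[10.6,-2.8,0],p-47*j+[0,0,13]-[10.6,-2.8,0]]))
print("seen pad tip", 350+np.array([305,333,362])/5,190+350/5)
s=env.camera("side");m=mask(s,"yellow",(390,245,432,285)); q=np.argwhere(m)[:,::-1]
print(q.min(0),q.max(0)); r=proj("side",cyl(25,25,[612.7,-29.2,12.5]));print(r.min(0),r.max(0),shift([612.7,-29.2,1]))
E
```

```text
[614.56838835 -27.98539351  64.2233693 ] [[415.73532187 260.26924013]
 [421.80672051 260.79474244]
 [409.67486361 259.74468474]]
seen pad tip [411.  416.6 422.4] 260.0
[398 253] [423 278]
[396.02924387 252.91172724] [423.23610892 280.09768018] [-1.8 -2.2 63.3]
```

The pad tip's predicted and seen positions agree to about 1 px, so the offset in the picture is only perspective. Descend and grip.

Emit:
{"name": "move_arm", "arguments": {"steps": [[[-1,-1,20,0,0,0,1],[-2,-2,40,0,0,0,1],[-2,-2,55,0,0,0,1],[-2,-2,62,0,0,0,1],[-2,-2,63,0,0,0,1],[-2,-2,63,0,0,0,1],[-2,-2,63,0,0,0,0],[-2,-2,63,0,0,0,-1],[-2,-2,63,0,0,0,-1],[-2,-2,63,0,0,0,-1]]]}}

```text
time_s: 12.45
ee_pos: [613.6, -29.6, 2.3]
ee_rot: [179.4, -0.2, 75.5]
force: [-1.6, 0.3, 5.9]
grip_width: 0.574
```

Emit:
{"name": "move_arm", "arguments": {"steps": [[[0,0,0,0,0,0,-1],[0,0,0,0,0,0,-1],[0,0,0,0,0,0,-1],[0,0,-10,0,0,0,-1],[0,0,-30,0,0,0,-1],[0,0,-55,0,0,0,-1],[0,0,-85,0,0,0,-1],[0,0,-110,0,0,0,-1],[0,0,-120,0,0,0,-1],[0,0,-120,0,0,0,-1]]]}}

```text
time_s: 13.7
ee_pos: [612.9, -29.8, 123.6]
ee_rot: [179.2, -0.2, 75.5]
force: [0.1, 0.9, -0.5]
grip_width: 0.582
```

```bash
python3 - <<'E'
from h import *
print(shift([566,142,121]),env.state()["time_s"])
E
```

```text
[154.5 -88.4   2. ] 13.7
```

Emit:
{"name": "move_arm", "arguments": {"steps": [[[25,-14,0,0,0,0,-1],[55,-31,0,0,0,0,-1],[90,-51,0,0,0,0,-1],[125,-71,0,0,0,0,-1],[148,-85,0,0,0,0,-1],[154,-88,0,0,0,0,-1],[154,-88,0,0,0,0,-1],[154,-88,0,0,0,0,-1],[154,-88,0,0,0,0,-1],[154,-88,0,0,0,0,-1]]]}}

```text
time_s: 14.95
ee_pos: [566.5, 140.7, 123.1]
ee_rot: [179.2, -0.2, 75.4]
force: [-0.2, -0.5, -0.5]
grip_width: 0.574
```

```bash
python3 - <<'E'
from h import *
print(shift([566,142,47.5]),env.state()["time_s"])
s=env.camera("side");q=proj("side",cyl(25,25,[566,142,132.5]));print(q.min(0),q.max(0))
cv2.imwrite("pics/c7.png",cv2.resize(s[130:250,310:440],(650,600),interpolation=2)[:,:,::-1])
E
```

```text
[ 0.8 -1.8 75.6] 14.95
[359.43304621 155.74516318] [384.95299207 180.16224358]
```

View pics/c7.png

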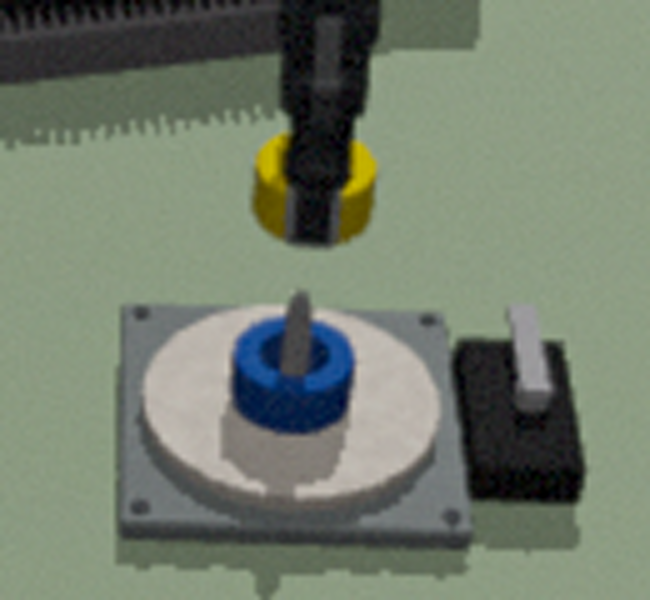

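Yellow spans columns 360.4–385.2 against 359.4–385.0 predicted: centred and level. Lower it.

Emit:
{"name": "move_arm", "arguments": {"steps": [[[1,-1,10,0,0,0,-1],[1,-1,20,0,0,0,-1],[1,-1,30,0,0,0,-1],[1,-1,40,0,0,0,-1],[1,-1,50,0,0,0,-1],[1,-1,60,0,0,0,-1],[1,-1,68,0,0,0,-1],[1,-1,73,0,0,0,-1],[1,-1,75,0,0,0,-1],[1,-1,75,0,0,0,-1]]]}}

```text
time_s: 16.25
ee_pos: [566.9, 142.1, 48.2]
ee_rot: [179.2, -0.2, 75.5]
force: [-0.2, 0.1, -0.6]
grip_width: 0.575
```

Emit:
{"name": "move_arm", "arguments": {"steps": [[[0,0,1,0,0,0,-1],[0,0,1,0,0,0,-1],[0,0,1,0,0,0,1],[0,0,1,0,0,0,1],[0,0,1,0,0,0,1],[0,0,1,0,0,0,1],[0,0,-20,0,0,0,1],[0,0,-50,0,0,0,1],[0,0,-90,0,0,0,1],[0,0,-120,0,0,0,1]]]}}

```text
time_s: 17.5
ee_pos: [565.6, 142.2, 170.1]
ee_rot: [179.2, -0.3, 75.5]
force: [0.2, -0.4, -0.3]
grip_width: 1.002
```

Emit:
{"name": "move_arm", "arguments": {"steps": [[[0,-20,-20,0,0,0,1],[0,-50,-20,0,0,0,1],[0,-80,-20,0,0,0,1],[0,-110,-20,0,0,0,1],[0,-120,-20,0,0,0,1],[0,-120,-20,0,0,0,1],[0,-120,-20,0,0,0,1],[0,-120,-20,0,0,0,1],[0,-120,-20,0,0,0,1],[0,-120,-20,0,0,0,1]]]}}

```text
time_s: 18.75
ee_pos: [449.3, 172.2, 188.2]
ee_rot: [179.2, -0.3, 75.4]
force: [-0.5, 0.0, 0.2]
grip_width: 1.002
```

```bash
python3 - <<'E'
from h import *
s=env.camera("side");t=env.camera("top");print(env.state()["time_s"],env.state()["force"].round(1))
m=mask(s,"yellow",(320,150,420,240)); print(hullc(np.argwhere(m)[:,::-1]),hullc(proj("side",cyl(25,25,[566,142,57.5]))))
print("red",fit({"side":mask(s,"red",(315,310,382,375)),"top":mask(t,"red",(390,195,445,250))},25,25,[460,-187,12.5])[0])
cv2.imwrite("pics/c8.png",np.hstack([cv2.resize(i[y:y+120,x:x+130],(400,370),interpolation=2) for i,x,y in((s,310,130),(t,210,115))])[:,:,::-1])
E
```

```text
18.85 [-1.4  0.2 -0.1]
[369.65866347 195.01240496] [369.16858761 196.44025424]
red [ 460.  -187.2   16.6]
```

View pics/c8.png

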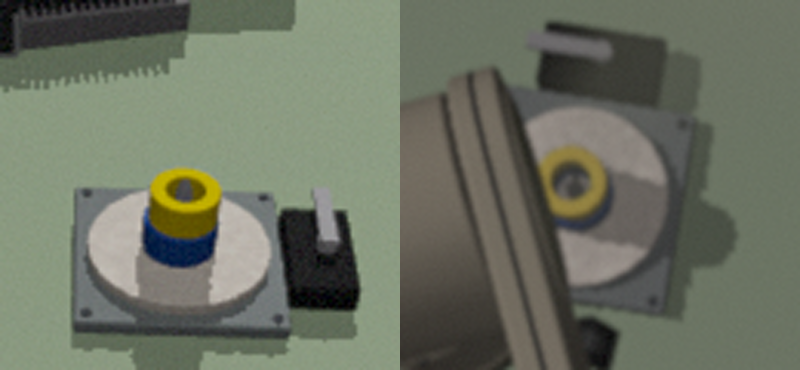

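Both rings are stacked flat round the spindle (side crop (185,205)), the gripper is clear, and the red core hasn't moved.

```bash
python3 -c "
from workcell import env
print(env.finish_job())"
```

```text
the job is handed in; nothing more can be done
None
```

The blue collar is on the smaller winder's spindle, flat on the turntable, and the yellow core sits on top of it. I let go of both, backed the gripper clear and handed the job in at about 19 s; the hand-in gives no verdict.

- **Seating:** in the side view, both rings sat within about 1.5 px (roughly 3 mm) of where fully seated rings should appear, and both looked level.
- **Red core:** it measured within 0.1 mm of its starting place.
- **Contact:** the force reading was near zero once the arm had backed off.
- **Disagreements:** my first camera fits put the ring centres 3–4 mm higher than the stated 12.5 mm, so I used the stated height. The network also reported the red core as a spindle seat with a lower score, and I ignored that.

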